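Clamp the walnut blank with its quick-action screw

TASK

Two turning blanks lie under identical green hold-down clamps on the bench. Clamp the dark walnut blank: take the orange T-handle of its clamp and turn it clockwise (seen from above) all the way home, following it down as the screw sinks, so that the rubber foot presses on the wood, then let go. Leave the other clamp, with the pale maple blank, open as it is, and do not push the walnut blank out of place.

Things in the scene. Friction and masses are not known exactly. Their poses are not given: they have to be found in the camera images.
- walnut_grip (a point): Mid-point of the orange T-handle over the dark walnut blank, on the screw's axis: grip here. A level bar 66 long (x), 14 thick (y), 34 mm high; pinch the 14 mm from above. z up; 156 mm above the bench when open, 143 when home: sinks 10 mm per rad of clockwise turn. Below it a collar (22 mm wide, 12 high), then the green boss, top at 105 mm. Nothing beside the bar.
- walnut_knob (a joint): Turn of that T-handle in rad: 0 fully open, growing clockwise seen from above, hard stop at 1.3 (home). Starts at 0 to 0.2. The sprung rubber foot meets the blank at about 1.0 and presses with about 7 N at the stop, where the bar lies in line with the green arm. Needs 0.15 to 0.25 N m; stays where it is left.
- walnut_blank: Loose dark brown block, 40 x 165 x 30 mm (x, y, z), about 0.16 kg; origin at the centre of its underside, 18 mm above the bench. It lies under the foot in the channel of the clamp's grey base (150 x 200 mm, fixed to the bench, yaw up to 25 degrees); the green column stands on the robot's side.
- maple_grip (a point): The same point on the T-handle of the other, identical clamp, over the pale maple blank: to be left alone.
Not all that is in view belongs to the job. Leave any blue, pink or red look-alike of the part that bears walnut_grip alone.

How it is judged (in metres and radians):
At the end, for the whole second after the job is handed in: The walnut clamp's T-handle is turned clockwise to its stop (within about 10 degrees: joint above 1.12 rad, grip point lower than 146.5 mm), so that the foot presses on the walnut blank, which is within 15 mm of where it lay; the maple clamp's handle is within 4 mm of where it was (not turned) (value of joint walnut_knob above 1.12 rad and height (world z) of walnut_grip below 0.1465 m and distance of walnut_blank from where it was at the start of the episode below 0.015 m and distance of maple_grip from where it was at the start of the episode below 0.004 m); the robot touches nothing.
It fails at once if the maple clamp is turned (distance of maple_grip from where it was at the start of the episode above 0.006 m).
It fails at once if the walnut blank is pushed out of place (distance of walnut_blank from where it was at the start of the episode above 0.025 m).
It also fails if it takes over 32 s, if anything falls off the work surface, if the arm or the gripper's body presses on something with over 40 N, if the wrist force passes 120 N, or if a joint passes its speed limit or range.

ROBOT

A 6-joint arm with a two-finger parallel gripper is mounted at the origin on the work surface. World frame = base frame: x ahead of the robot, y to its left, z up, the work surface at z = 0. Lengths are in m, angles in degrees, forces in N, time in s.
With the tool pointing down it reaches from about 0.25 to 0.725 m from the base axis. Payload 9.7 kg.
Tool frame: the origin (TCP) lies at the very end of the fingers, on their centre line; the grasp point (between the pads) lies grasp_offset behind it (grasp_offset is the distance from the TCP to the grasp point, in m); z points along the fingers, y is the line along which they close (so a half turn about z gives the same grasp; the last joint's range is limited). The gripper opens to 85 mm and grips with 20 to 120 N. Pads are 22 mm wide; open, the fingers measure 114 mm over their backs; the gripper's body (76 mm by 85 mm) begins 54 mm behind the grasp point. The pads swing forward as they close: fully open they stand 13 mm farther back than shut.
Start: joints at [74.485, 4.979, 10.078, 95.1, 0, 90], TCP at [0.147, 0.53, 0.231] pointing down, gripper open.
Joint ranges: [-179.16, 179.16], [-48.56, 103.87], [-65.8, 70.77], [-126.05, 130.52], [-82.76, 87.17], [-180, 180]. Speed limits (degrees/s): [127.2, 127.2, 147.25, 180, 180, 180].

INTERFACE

Orientations are given as [roll, pitch, yaw] about the fixed x, y, z axes, in that order (R = Rz(yaw) Ry(pitch) Rx(roll)).
In Python, from workcell import get_obs, camera, calibration, job_done, recognise, cut_out, mark_of, grasp_offset gives the robot as it stands.
- The arm moves only by the tool servo_tool, never from a script. Its argument "moves" is a list of rows, each a list of 3 entries, a list of its own where there are three numbers: the turn, a rotation vector about the tool's x, y, z in degrees, then the shift along the tool's x, y, z in m, then the opening in per cent of the stroke, from 0 (shut) to 100 (fully open). In form: [[[ax, ay, az], [x, y, z], claw], ...]. A call has 1 to 12 rows; each row shifts and turns the commanded pose from where the row before left it, along the tool's axes as they then stand; what a row does not reach is not made up. A row lasts 1/10 s, in which the tool goes at most 50 mm and 8.59 degrees, less where a joint would pass 70% of its speed; a pose out of reach is approached as far as the arm can. A call is refused whole if a number of a shift passes 0.05 or a number of a turn 8.59, either way. A call with a gripper value outside its range is refused whole. The fingers move at their own pace and stop on an object; "force" is the grip in N (left out, the last holds). Time passes only in rows, so rows that do not move let the fingers close. It gives the time, the measured TCP pose, the force, the opening and the grip force at its end, in the units of the state.
- get_obs(): the state, without advancing time (a new reading comes with each control period).
- camera(name): name is "scene" or "side" or "wrist"; returns (picture, depth): 420x560x3 uint8, red, green, blue; 420x560 float32, m along the optical axis (not along the pixel's ray), 0 where there is no reading.
- calibration(name): a dict with "camera_matrix" (3x3 intrinsics, pixels), "R" (3x3) and "t" (3): a world point X has camera coordinates R X + t. Camera axes: x right, y down, z forward; pixel columns grow to the right and rows downward; lengths in m; the calibration is good to about 2 mm. A picture is of the moment at which its call begins: read the wrist's pose just before it. calibration takes no time and is no camera call; for the wrist camera it gives the pose at the moment of the call.
- job_done(): hands the job in; it is judged then, once.
Trained networks look in the newest picture that a camera, given by its name, has taken for a name from the list of things; names that differ only in an ending like _2 or _b are one class to them, and where a whole thing is asked for, a point or a joint stands for the part that bears it (a point fixed in the world has none). Each returns a list of dicts, best first, with "score" (0 to 1); they miss things now and then, are a little off and sometimes report something else, mostly with a low value. They report only what shows in the picture. A call takes as long as a camera call. They do not tell look-alikes from the thing itself.
- recognise(name, camera): "xyz" ([x, y, z] in m, in the coordinates of the camera as it stood for that picture, good to about 4 mm: the middle of the surface that is visible of it).
- cut_out(name, camera): "mask" (420x560 bool, what is visible of it).
- mark_of(name, camera): "xyz" ([x, y, z] in m, in the coordinates of the camera as it stood for that picture, good to about 4 mm: a listed point, or the origin of a listed thing).
The state is a dict: "time": time; "q": joint angles; "qd": joint speeds; "joint_efforts": joint torques, N m; "ee_pos": TCP position; "tcp_rot": TCP orientation; "wrist_force": force on the tool from outside, world axes, zero at the start; "torque": the same for the moment, N m; "opening": finger opening in m; "grasp_force": force on a finger pad.
Only numpy, scipy, OpenCV 4.12 (cv2) and the standard library are available. Lean on these libraries where they do the work, as an engineer would, in place of code of your own. Each camera call takes 0.05 s, during which the arm holds its last target. There are 200 camera calls.

## Working session

There is one attempt and no reset: what is moved stays moved. The work goes in short steps, Python scripts to look and compute and a tool call to move; the robot and the scene stay as the last step left them, time stands still between calls to the robot, and variables do not carry over. Pictures are saved under pics/ and viewed, at most 10 in all, crops included, and the job is handed in when it is done.

Besides the shell and the picture viewer there is one more tool, called after "Request:" by a JSON object that holds its "method" and its "body". servo_tool: Moves the arm, as the interface text tells. Its arguments: {"type":"object","properties":{"moves":{"type":"array"},"force":{"type":"number"}},"required":["moves"]}

```bash
mkdir -p pics; cat > h.py <<'E'
import numpy as np,cv2
from workcell import *
def w(c,p):
    k=calibration(c); return np.array(k["R"]).T@(np.array(p)-np.array(k["t"]))
def px(c,p):
    k=np.array(calibration(c)["camera_matrix"])@np.array(p); return (k[:2]/k[2]).round()
E
python3 - <<'E'
from h import *
print(grasp_offset, get_obs())
ims=[]
for c in ("scene","side"):
    p,d=camera(c); cv2.imwrite(f"pics/{c}0.png",p[:,:,::-1])
    for n in ("walnut_grip","maple_grip","walnut_blank"):
        for r in mark_of(n,c): print(c,n,round(r["score"],2),w(c,r["xyz"]).round(3),px(c,r["xyz"]))
E
```

```text
0.0187 {'time': 0.0, 'q': array([7.44846971e+01, 5.01031497e+00, 1.00365641e+01, 9.51004152e+01,
       3.20216818e-04, 9.00002543e+01]), 'qd': array([-0.02932636,  0.08011451,  0.02500172, -0.02826795, -0.07209415,
       -0.03961739]), 'joint_efforts': array([-7.19201125e-04, -5.20380306e+01,  4.64807153e+01,  1.61411060e-02,
       -1.09268578e-04,  1.58979014e-05]), 'ee_pos': array([0.1470612 , 0.52974207, 0.23060951]), 'tcp_rot': array([-1.79925834e+02, -3.19887406e-04,  1.64484442e+02]), 'wrist_force': array([0.43915021, 0.44833585, 0.87415862]), 'torque': array([ 0.00622214,  0.01519548, -0.00509233]), 'grasp_force': 0.0, 'opening': 0.08577909421023412}
scene walnut_grip 0.85 [ 0.33  -0.25   0.153] [266. 173.]
scene walnut_grip 0.71 [0.341 0.222 0.154] [413. 223.]
scene walnut_grip 0.67 [ 0.602 -0.215  0.153] [234. 238.]
scene walnut_grip 0.6 [ 0.312 -0.537  0.154] [192. 144.]
scene walnut_grip 0.23 [0.611 0.177 0.151] [368. 292.]
scene maple_grip 0.84 [0.611 0.178 0.154] [368. 292.]
scene walnut_blank 0.67 [ 0.599 -0.213  0.015] [239. 265.]
side walnut_grip 0.96 [ 0.332 -0.252  0.152] [276. 231.]
side walnut_grip 0.77 [ 0.601 -0.209  0.154] [335. 188.]
side walnut_grip 0.66 [0.333 0.219 0.152] [169. 174.]
side walnut_grip 0.61 [ 0.316 -0.54   0.155] [366. 283.]
side maple_grip 0.56 [0.606 0.179 0.153] [246. 151.]
side walnut_blank 0.75 [ 0.597 -0.21   0.017] [333. 230.]
```

View pics/scene0.png

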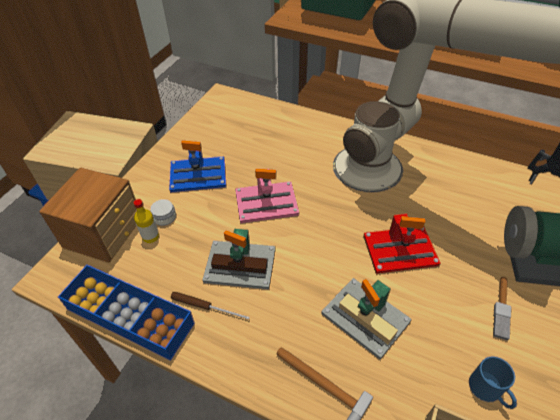

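```bash
python3 - <<'E'
from h import *
p=cv2.imread("pics/scene0.png")[190:300,180:310]; q=cv2.imread("pics/side0.png")[150:260,280:410]
cv2.imwrite("pics/crop.png",np.hstack([cv2.resize(p,(390,330)),cv2.resize(q,(390,330))]))
E
```

```text
(no output)
```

View pics/crop.png

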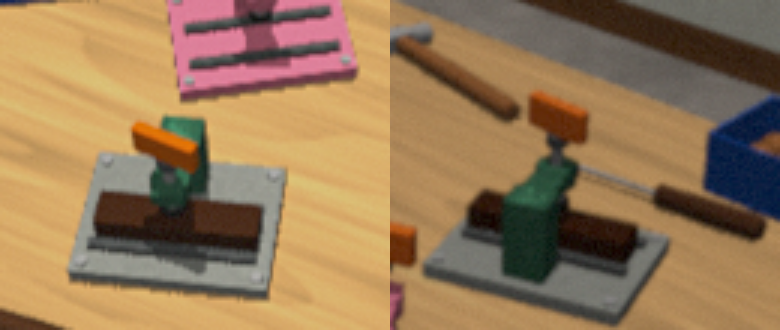

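Candidates: blue (192,144), pink (266,173), red (413,223), green over maple (368,292), green over walnut (234,238). The crop confirms that the last is the green clamp with the dark blank. Next I'll measure the bar direction.

```bash
cat >> h.py <<'E'
def bar(c,target,pic=None):
    p,d=pic or camera(c); k=calibration(c); K=np.array(k["camera_matrix"])
    hsv=cv2.cvtColor(p,cv2.COLOR_RGB2HSV)
    m=(hsv[:,:,0]>5)&(hsv[:,:,0]<18)&(hsv[:,:,1]>200)&(d>0)
    v,u=np.nonzero(m); z=d[v,u]
    X=(np.linalg.inv(K)@np.stack([u*z,v*z,z])-np.array(k["t"])[:,None]).T@np.array(k["R"])
    s=(np.linalg.norm(X[:,:2]-target[:2],axis=1)<.05)&(X[:,2]>.11)&(X[:,2]<.19); X=X[s]
    r=cv2.minAreaRect(X[:,:2].astype(np.float32)*1000)
    e=np.linalg.eigh(np.cov(X[:,:2].T))[1][:,1]
    print(c,len(X),X.mean(0).round(4),X.min(0).round(3),X.max(0).round(3),"rect",np.round(r[0]),np.round(r[1]),round(r[2],1),"pca",np.degrees(np.arctan2(e[1],e[0])).round(1))
    return X
E
python3 - <<'E'
from h import *
for c in ("scene","side"): bar(c,[.601,-.212])
E
```

```text
scene 195 [ 0.6067 -0.2092  0.1598] [ 0.595 -0.244  0.139] [ 0.613 -0.179  0.171] rect [ 605. -212.] [65. 17.] 86.3 pca 88.9
side 192 [ 0.5945 -0.2183  0.1578] [ 0.589 -0.249  0.14 ] [ 0.602 -0.185  0.174] rect [ 595. -217.] [65. 13.] 88.9 pca 90.3
```

Request:
{"method": "servo_tool", "body": {"moves": [[[0, 0, 0], [-0.032, -0.03, 0], 100], [[0, 0, 0], [-0.032, -0.03, 0], 100], [[0, 0, 0], [-0.032, -0.03, 0], 100], [[0, 0, 0], [-0.032, -0.03, 0], 100], [[0, 0, 0], [-0.032, -0.03, 0], 100], [[0, 0, 0], [-0.032, -0.03, 0], 100], [[0, 0, 0], [-0.032, -0.03, 0], 100], [[0, 0, 0], [-0.032, -0.03, 0], 100], [[0, 0, 0], [-0.032, -0.03, 0], 100], [[0, 0, 0], [-0.032, -0.03, 0], 100]]}}

```text
time: 1.5
ee_pos: [0.3758, 0.1536, 0.2316]
tcp_rot: [180.0, 0.0, 164.5]
wrist_force: [0.6, 1.9, 0.8]
opening: 0.0854
grasp_force: 0.0
```

Request:
{"method": "servo_tool", "body": {"moves": [[[0, 0, 0], [-0.032, -0.03, 0], 100], [[0, 0, 0], [-0.032, -0.03, 0], 100], [[0, 0, 0], [-0.032, -0.03, 0], 100], [[0, 0, 0], [-0.032, -0.03, 0], 100], [[0, 0, 0], [-0.032, -0.03, 0], 100], [[0, 0, 0], [-0.032, -0.03, 0], 100], [[0, 0, 0], [-0.032, -0.03, 0], 100], [[0, 0, 0], [-0.032, -0.03, 0], 100], [[0, 0, 0], [-0.032, -0.03, 0], 100]]}}

```text
time: 2.4
ee_pos: [0.5812, -0.1837, 0.2313]
tcp_rot: [180.0, 0.0, 164.5]
wrist_force: [1.2, 0.4, -0.1]
opening: 0.0855
grasp_force: 0.0
```

Request:
{"method": "servo_tool", "body": {"moves": [[[0, 0, 8.5], [0, 0, 0], 100], [[0, 0, 8.5], [0, 0, 0], 100], [[0, 0, 8.5], [0, 0, 0], 100], [[0, 0, 8.5], [0, 0, 0], 100], [[0, 0, 8.5], [0, 0, 0], 100], [[0, 0, 8.5], [0, 0, 0], 100], [[0, 0, 8.5], [0, 0, 0], 100], [[0, 0, 8.5], [0, 0, 0], 100], [[0, 0, 8.5], [0, 0, 0], 100], [[0, 0, 0], [0, 0, 0], 100]]}}

```text
time: 3.4
ee_pos: [0.5805, -0.1819, 0.2313]
tcp_rot: [-180.0, 0.0, 87.9]
wrist_force: [-0.1, -0.3, -0.7]
opening: 0.0853
grasp_force: 0.0
```

```bash
python3 - <<'E'
from h import *
o=get_obs(); print(o["time"],o["ee_pos"],o["tcp_rot"],o["q"].round(1))
pic=camera("wrist"); cv2.imwrite("pics/w1.png",pic[0][:,:,::-1])
bar("wrist",[.601,-.212],pic)
for n in ("walnut_grip","walnut_blank"):
    for r in mark_of(n,"wrist"): print(n,round(r["score"],2),w("wrist",r["xyz"]).round(3),px("wrist",r["xyz"]))
E
```

```text
3.4 [ 0.58050096 -0.18193123  0.23125614] [-1.79998329e+02  3.07351217e-04  8.78535211e+01] [-17.4  13.3  19.4  96.2  -0.   74.7]
wrist 854 [ 0.6004 -0.216   0.1712] [ 0.594 -0.244  0.168] [ 0.607 -0.181  0.173] rect [ 601. -212.] [13. 63.] 0.2 pca 90.1
walnut_grip 0.6 [ 0.601 -0.214  0.156] [307. 260.]
walnut_blank 0.66 [ 0.598 -0.212  0.021] [295. 211.]
```

View pics/w1.png

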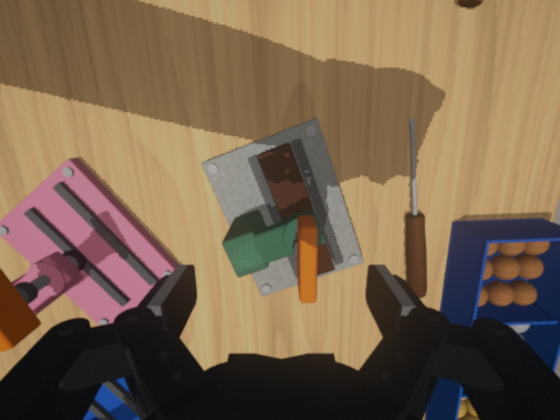

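The wrist view shows the orange bar at (307,260), along the image's vertical (yaw about 90°). It sits over the dark blank and green arm, with the arm at about 20°. That leaves about 70° of clockwise turn.

Request:
{"method": "servo_tool", "body": {"moves": [[[0, 0, -2], [-0.015, 0.011, 0], 100], [[0, 0, 0], [-0.015, 0.01, 0.01], 100], [[0, 0, 0], [0, 0, 0.02], 100], [[0, 0, 0], [0, 0, 0.02], 80], [[0, 0, 0], [0, 0, 0.02], 60], [[0, 0, 0], [0, 0, 0.02], 50], [[0, 0, 0], [0, 0, 0], 50], [[0, 0, 0], [0, 0, 0], 50]], "force": 40}}

```text
time: 4.35
ee_pos: [0.6008, -0.2123, 0.1416]
tcp_rot: [-180.0, -0.0, 90.1]
wrist_force: [-0.8, 0.4, -0.2]
opening: 0.043
grasp_force: 0.0
```

Request:
{"method": "servo_tool", "body": {"moves": [[[0, 0, 0], [0, 0, 0], 35], [[0, 0, 0], [0, 0, 0], 25], [[0, 0, 0], [0, 0, 0], 10], [[0, 0, 0], [0, 0, 0], 0], [[0, 0, 0], [0, 0, 0], 0], [[0, 0, 0], [0, 0, 0], 0], [[0, 0, 0], [0, 0, 0], 0], [[0, 0, 0], [0, 0, 0], 0]], "force": 40}}

```text
time: 5.15
ee_pos: [0.6006, -0.2124, 0.1427]
tcp_rot: [180.0, 0.0, 90.0]
wrist_force: [-6.2, 0.5, 5.5]
opening: 0.0135
grasp_force: 39.3
```

Request:
{"method": "servo_tool", "body": {"moves": [[[0, 0, 4], [0, 0, 0.0007], 0], [[0, 0, 4], [0, 0, 0.0007], 0], [[0, 0, 4], [0, 0, 0.0007], 0], [[0, 0, 4], [0, 0, 0.0007], 0], [[0, 0, 4], [0, 0, 0.0007], 0], [[0, 0, 4], [0, 0, 0.0007], 0], [[0, 0, 4], [0, 0, 0.0007], 0], [[0, 0, 4], [0, 0, 0.0007], 0], [[0, 0, 4], [0, 0, 0.0007], 0], [[0, 0, 4], [0, 0, 0.0007], 0]]}}

```text
time: 6.15
ee_pos: [0.6011, -0.2126, 0.1358]
tcp_rot: [179.9, -0.0, 49.8]
wrist_force: [-1.5, -0.9, 4.5]
opening: 0.0136
grasp_force: 38.9
```

```bash
python3 - <<'E'
from h import *
o=get_obs(); print(o["ee_pos"],o["tcp_rot"],o["q"].round(1),o["wrist_force"],o["torque"])
E
```

```text
[ 0.6010663  -0.2126404   0.13576019] [ 1.79902854e+02 -2.36322659e-03  4.98304314e+01] [-19.5  16.1  12.3  86.1  -0.  110.7] [-1.45552188 -0.93097149  4.48216836] [-0.23775562  0.55360989  0.12671948]
```

Request:
{"method": "servo_tool", "body": {"moves": [[[0, 0, 4], [0, 0, 0.0007], 0], [[0, 0, 4], [0, 0, 0.0007], 0], [[0, 0, 4], [0, 0, 0.0007], 0], [[0, 0, 4], [0, 0, 0.0007], 0], [[0, 0, 4], [0, 0, 0.0007], 0], [[0, 0, 4], [0, 0, 0.0007], 0], [[0, 0, 2], [0, 0, 0.0004], 0], [[0, 0, 0], [0, 0, 0], 0]]}}

```text
time: 6.95
ee_pos: [0.6013, -0.213, 0.1313]
tcp_rot: [179.9, -0.1, 23.9]
wrist_force: [-2.2, -1.8, 5.1]
opening: 0.0132
grasp_force: 39.2
```

```bash
python3 - <<'E'
from h import *
o=get_obs(); print(o["ee_pos"],o["tcp_rot"],o["wrist_force"],o["torque"])
E
```

```text
[ 0.60126683 -0.21295038  0.13126606] [ 1.79874251e+02 -5.70808867e-02  2.39081501e+01] [-2.15458523 -1.77988744  5.09449258] [-0.41137151  0.3850693  -0.03548686]
```

Request:
{"method": "servo_tool", "body": {"moves": [[[0, 0, 2], [0, 0, 0.0003], 0], [[0, 0, 2], [0, 0, 0.0003], 0], [[0, 0, 0], [0, 0, 0], 0]]}}

```text
time: 7.25
ee_pos: [0.6013, -0.213, 0.1306]
tcp_rot: [179.9, -0.1, 19.9]
wrist_force: [-1.3, -2.5, 5.7]
opening: 0.0132
grasp_force: 39.2
```

```bash
python3 - <<'E'
from h import *
o=get_obs(); print(o["ee_pos"],o["tcp_rot"],o["wrist_force"],o["torque"])
p,d=camera("wrist"); cv2.imwrite("pics/w2.png",p[:,:,::-1])
E
```

```text
[ 0.60125049 -0.21296779  0.13056649] [ 1.79880338e+02 -5.86280395e-02  1.99276722e+01] [-1.27040011 -2.46385775  5.68310272] [-0.53590225  0.29264871 -0.00854153]
```

View pics/w2.png

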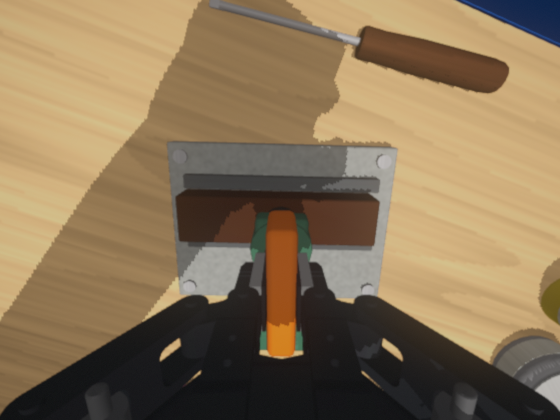

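The view shows the bar (282,285) nearly in line with the green arm, and the base edge is tilted about 2° further clockwise. I'll turn a little more until it reaches the stop.

Request:
{"method": "servo_tool", "body": {"moves": [[[0, 0, 2], [0, 0, 0.0003], 0], [[0, 0, 2], [0, 0, 0.0002], 0], [[0, 0, 0], [0, 0, 0], 0]]}}

```text
time: 7.6
ee_pos: [0.6015, -0.2129, 0.1304]
tcp_rot: [179.9, -0.1, 16.0]
wrist_force: [-1.2, -3.9, 7.2]
opening: 0.0134
grasp_force: 53.9
```

```bash
python3 - <<'E'
from h import *
o=get_obs(); print(o["ee_pos"],o["tcp_rot"],o["wrist_force"],o["torque"])
E
```

```text
[ 0.60151803 -0.21293647  0.13038409] [ 1.79857145e+02 -9.88467584e-02  1.60302504e+01] [-1.24747236 -3.87194015  7.21059105] [-0.54888522  0.34138523  1.17572787]
```

The torque jumped to 1.2 N m, so the handle is at its stop. I'll release and rise.

Request:
{"method": "servo_tool", "body": {"moves": [[[0, 0, 0], [0, 0, 0], 20], [[0, 0, 0], [0, 0, 0], 35], [[0, 0, 0], [0, 0, 0], 50], [[0, 0, 0], [0, 0, 0], 50], [[0, 0, 0], [0, 0, -0.005], 50], [[0, 0, 0], [0, 0, -0.02], 50], [[0, 0, 0], [0, 0, -0.03], 50], [[0, 0, 0], [0, 0, -0.03], 50], [[0, 0, 0], [0, 0, -0.03], 50], [[0, 0, 0], [0, 0, 0], 50], [[0, 0, 0], [0, 0, 0], 50]]}}

```text
time: 8.7
ee_pos: [0.6013, -0.2124, 0.2443]
tcp_rot: [180.0, -0.1, 16.0]
wrist_force: [0.2, 0.3, -0.5]
opening: 0.0427
grasp_force: 0.0
```

```bash
python3 - <<'E'
from h import *
o=get_obs(); print(o["ee_pos"],o["wrist_force"],o["opening"])
pic=camera("wrist"); cv2.imwrite("pics/w3.png",pic[0][:,:,::-1])
bar("wrist",[.601,-.212],pic)
for n in ("walnut_grip","walnut_blank"):
    for r in mark_of(n,"wrist"): print(n,round(r["score"],2),w("wrist",r["xyz"]).round(3),px("wrist",r["xyz"]))
E
```

```text
[ 0.60130137 -0.21239076  0.24430309] [ 0.19425582  0.2730455  -0.51548284] 0.042684928280538756
wrist 285 [ 0.6143 -0.2083  0.1575] [ 0.576 -0.227  0.155] [ 0.631 -0.199  0.159] rect [ 602. -212.] [59. 12.] 17.7 pca -159.3
walnut_grip 0.67 [ 0.6   -0.213  0.141] [282. 216.]
walnut_blank 0.64 [ 0.597 -0.212  0.018] [280. 189.]
```

View pics/w3.png

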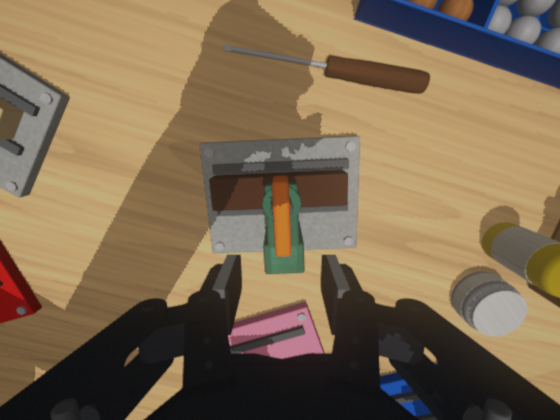

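The bar (282,216) lies in line with the green arm at about 18–20°. The grip is at z ≈ 0.141, the blank hasn't moved and the robot is clear.

```bash
python3 -c "
from workcell import *
print(job_done())"
```

```text
the job is handed in; nothing more can be done
None
```

The walnut clamp's T-handle is turned clockwise to its stop (grip at about 141 mm), the walnut blank hasn't measurably moved, the maple clamp was never touched, the gripper is clear, and the job was handed in after about 9 s; no verdict came back.

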